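# Raise the wire feed by four clicks and set it

### The job

Raise the wire-feed setting by exactly four clicks: with a fingertip, push the big dial round clockwise (seen from above) by its yellow lug, counting the clicks and never going on into a fifth. Then press the green button beside it all the way down to store the setting, let it come back up, and leave everything else on the table and on the unit where it is.

Things in the scene. Friction and masses are not known exactly. Their poses are not given: they have to be found in the camera images.
- unit: wire-feed setting unit, fixed to the table: cream box, blue top, 200 mm along its x, 320 mm along its y, 75 mm high. Origin at the centre of its underside, z up, front (dark window) facing its -x. On top: the black dial (axis at x 0, y +60 mm) with white ticks round it, and the green button (x -20, y -95 mm)
- dial_axis (a point): fixed point on the vertical axis of the dial, at the height of the dial's flat upper face, 93 mm above the table. The dial is a black disc 98 mm in diameter and 16 mm thick, its underside 2 mm above the unit's top
- dial (a joint): dial angle in rad, growing clockwise seen from above. Ten click stops 0.419 rad (24 degrees) apart at 0, 0.419 ... 3.770, one white tick each, hard ends just beyond. It starts at rest in one of the first four stops. Sprung: a steady 0.2 N m (7 to 12 N at the lug) drives it out of a stop; near halfway the resistance drops away and it snaps forward by itself into the next stop
- lug (a point): centre of the push face of the yellow lug on the dial, 30 mm from the axis, 9.5 mm above the dial's flat face. x axis radially outward, z up, +y the outward normal of the push face: a flat upright wall 19 mm high, 8 to 47 mm from the axis at its foot, 20 to 38 mm at its top, 4 mm to +y of the radial line. Push it towards -y to turn clockwise. Its other sides slope; lug top 112 mm above the table
- pointer (a point): outer end of the white index line on the dial's flat face, 47 mm from the axis, on the radial centre line of the yellow lug; it points at the tick of the present stop
- set_button_top (a point): centre of the top face of the green button, 30 mm in diameter, in a black round collar 46 mm in diameter and 12 mm high on the unit's top; the button's top is 97 mm above the table when up and moves straight down with it
- set_button (a joint): travel of the button in m: 0 up, 0.006 fully down (about 5 N); a spring returns it
- dip_tin: loose round plain steel tin, 48 mm in diameter, 34 mm high, standing on the far corner of the unit's top behind the button; origin at the centre of its underside
- nozzle: loose copper gas nozzle, 30 mm in diameter, 70 mm high, standing on the table at the unit's right side (-y side of the unit); origin at the centre of its underside
- tip_jar: loose white jar with a yellow cap, 60 mm in diameter, 75 mm high, on the table at the unit's left (+y) side; origin at the centre of its underside
- wire_brush: loose brush lying on the table to the left
- hammer: loose hammer lying on the table to the right
- tee_coupon: loose steel tee-shaped weld sample, 120 x 60 x 53 mm, on the table beyond the unit; origin at the centre of its underside
- spacer_ring: loose brass ring, 72 mm in diameter, 22 mm high, on the table beyond the unit; origin at the centre of its underside

How it is judged:
By the outcome, as a careful person would: the job done as asked, in the order asked, and still so for the second after the job is handed in, with the robot touching nothing.
It also fails if it takes over 48 s, if anything falls off the work surface, if the arm or the gripper's body presses on something with over 40 N, if the wrist force passes 120 N, or if a joint passes its speed limit or range.

### The arm

A 7-joint arm with a two-finger parallel gripper is mounted at the origin on the work surface. World frame = base frame: x ahead of the robot, y to its left, z up, the work surface at z = 0. Lengths are in m, angles in rad, forces in N, time in s.
With the tool pointing down it reaches from about 0.425 to 0.825 m from the base axis. Payload 3.6 kg.
Tool frame: the origin (TCP) lies midway between the tips of the shut fingers; the grasp point (between the pads) lies 19 mm behind it; z points along the fingers, x is the direction in which the jaws open and shut, and the axes are right-handed (so a half turn about z gives the same grasp; the last joint's range is limited). The gripper opens to 93 mm and grips with 3 to 60 N. Pads are 15 mm wide; open, the fingers measure 128 mm over their backs; the gripper's body (75 mm by 188 mm) begins 65 mm behind the grasp point.
Start: joints at [1.169, 0.615, -0.013, 1.423, 0.008, 1.103, -0.04], TCP at [0.238, -0.605, 0.219] pointing down, gripper open.
Joint ranges: [-3.12, 3.12], [-0.3, 2.06], [-1.34, 1.32], [0.26, 2.42], [-1.36, 4.5], [0.01, 1.98], [-2.84, 2.84]. Speed limits (rad/s): [2.79, 2.79, 3.14, 3.14, 3.14, 3.14, 3.14].

### API

Orientations are given as a rotation vector (axis times angle).
In Python, from cell import * gives the robot as it stands. The module is installed in compiled form; this text tells all that it offers.
- The arm moves only by the shell command python3 -m creep 'ROWS' [FORCE]. ROWS is JSON, a list that holds one entry, the list of rows, each a list of 7 numbers: the turn, a rotation vector about the tool's x, y, z in degrees, then the shift along the tool's x, y, z in cm, then the gripper's target within -1 to 1 (shut at 1, half-way at 0, fully open at -1). A call has 1 to 5 rows; each row shifts and turns the pose as measured when the row begins, along the tool's axes as they then stand; what a row does not reach is not made up. A row lasts 1/10 s, in which the tool goes at most 50 mm and 8.59 degrees, less where a joint would pass 70% of its speed; a pose out of reach is approached as far as the arm can. A call with a gripper value outside its range is refused whole. The fingers move at their own pace and stop on an object; FORCE is the grip in N (left out, the last holds). Time passes only in rows, so rows that do not move let the fingers close. It gives the time, the measured TCP pose, the force and the opening at its end, in the units of the state.
- sense(): the state, without advancing time (a new reading comes with each control period).
- get_image(name): name is "side" or "top" or "wrist"; returns a dict with "image" (400x640x3 uint8, red, green, blue), "intrinsics" (3x3 intrinsics, pixels), "dist" ([k1, k2, p1, p2, k3] as OpenCV has them; the pictures are not rectified), "R" (3x3) and "t" (3): a world point X has camera coordinates R X + t. Camera axes: x right, y down, z forward; pixel columns grow to the right and rows downward; lengths in m; the calibration is good to about 2 mm. A picture is of the moment at which its call begins. There is no depth.
- sign_off(): hands the job in, once; it reports no verdict.
The state is a dict: "t": time; "joint_positions": joint angles; "joint_velocities": joint speeds; "joint_efforts": joint torques, N m; "eef_pos": TCP position; "ee_rot": TCP orientation; "ft_force": force on the tool from outside, world axes, zero at the start; "torque": the same for the moment, N m; "gripper_width": opening from 0.0 (shut) to 1.0 (fully open).
Only numpy, scipy, OpenCV 4.12 (cv2) and the standard library are available. Lean on these libraries where they do the work, as an engineer would, in place of code of your own. Each camera call takes 0.05 s, during which the arm holds its last target. There are 200 camera calls.

## Working session

There is one attempt and no reset: what is moved stays moved. The work goes in short steps, Python scripts to look and compute and a shell command to move; the robot and the scene stay as the last step left them, time stands still between calls to the robot, and variables do not carry over. Pictures are saved under pics/ and viewed, about 8 in all and at most 12, crops included, and the job is handed in when it is done.

```bash
mkdir -p pics; python3 - <<'E'
from cell import *
import cv2,numpy as np
s=sense();print(s['t'],s['eef_pos'],s['ee_rot'],s['gripper_width'],s['ft_force'])
for n in ['top','side']:
    g=get_image(n);cv2.imwrite(f'pics/{n}0.png',g['image'][:,:,::-1])
    np.savez(f'{n}0.npz',**g);print(n,g['intrinsics'].tolist(),np.round(g['dist'],4),np.round(-g['R'].T@g['t'],3))
E
```

```text
0.0 [ 0.2376956  -0.60414648  0.21750131] [-2.59536162  1.76775523  0.00325114] 1.0035336823063095 [ 0.472008   -0.24309949 -0.31307414]
top [[515.0779027607814, 0.0, 321.4181559756216], [0.0, 515.0779027607814, 195.1690574212767], [0.0, 0.0, 1.0]] [-0.133  0.     0.     0.     0.   ] [0.476 0.009 1.726]
side [[516.5820912376663, 0.0, 313.78706635564606], [0.0, 516.5820912376663, 196.0966206909032], [0.0, 0.0, 1.0]] [-0.0373  0.      0.      0.      0.    ] [ 0.349 -1.352  1.214]
```

View pics/top0.png

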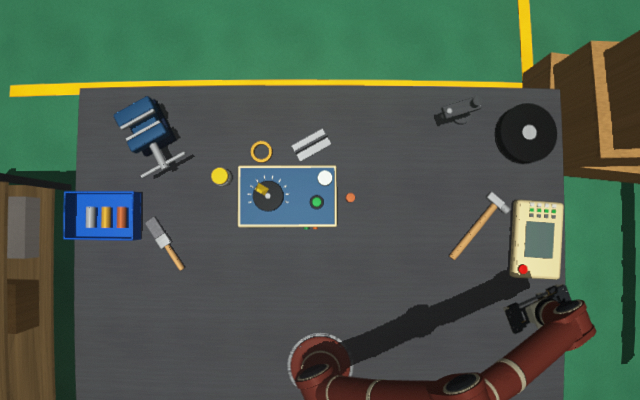

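View pics/side0.png

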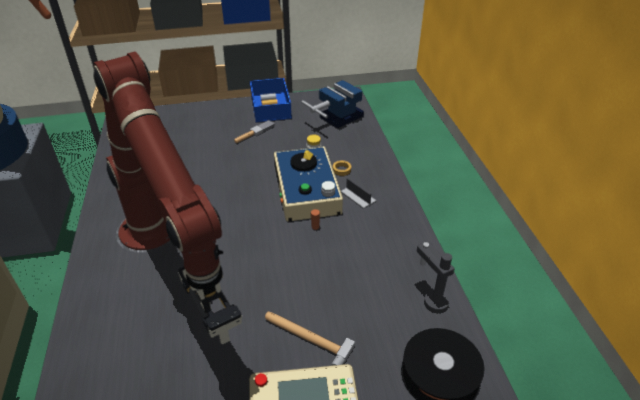

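The top view shows the unit at px (239–336, 166–227), dial at (268,196), lug at (262,189), button at (316,202), and tin at (325,178). The side view agrees. Next I'll measure them.

```bash
cat > h.py <<'E'
import numpy as np,cv2
def ray(g,px,z):
    """world points on the plane at height z for pixels px"""
    u=cv2.undistortPoints(np.array(px,float).reshape(-1,1,2),g['intrinsics'],g['dist']).reshape(-1,2)
    d=np.c_[u,np.ones(len(u))]@g['R']; c=-g['R'].T@g['t']
    return c+d*((z-c[2])/d[:,2])[:,None]
def proj(g,X):
    return cv2.projectPoints(np.array(X,float).reshape(-1,3),cv2.Rodrigues(g['R'])[0],g['t'],g['intrinsics'],g['dist'])[0].reshape(-1,2)
def mask(g,lo,hi,box):
    h=cv2.cvtColor(g['image'],cv2.COLOR_RGB2HSV); m=cv2.inRange(h,np.array(lo),np.array(hi)); k=np.zeros_like(m)
    x0,y0,x1,y1=box; k[y0:y1,x0:x1]=m[y0:y1,x0:x1]; return k
def cen(m):
    y,x=np.nonzero(m); return np.array([x.mean(),y.mean()]),len(x)
E
python3 - <<'E'
from h import *
g=dict(np.load('top0.npz'))
b=(225,155,350,240)
m=mask(g,(100,80,40),(125,255,255),b)
c=max(cv2.findContours(m,cv2.RETR_EXTERNAL,cv2.CHAIN_APPROX_NONE)[0],key=cv2.contourArea)
P=ray(g,c.reshape(-1,2),.075)[:,:2]
r=cv2.minAreaRect((P*1000).astype(np.float32));print('unit',r)
gb,n=cen(mask(g,(45,120,50),(85,255,255),(305,190,330,212)));print('button',gb,n,ray(g,gb,.097))
y,n=cen(mask(g,(18,120,80),(35,255,255),(245,178,290,215)));print('lug',y,n,ray(g,y,.105))
k=mask(g,(0,0,0),(180,255,60),(245,170,295,220));print('dial',cen(k),ray(g,cen(k)[0],.093))
t,n=cen(mask(g,(0,0,190),(180,40,255),(312,165,335,190)));print('tin',t,n,ray(g,t,.109))
s=dict(np.load('side0.npz'))
gb,n=cen(mask(s,(45,120,50),(85,255,255),(295,178,318,198)));print('button side',gb,n,ray(s,gb,.097))
a=cv2.resize(g['image'][160:235,230:345],None,fx=6.9,fy=6.9,interpolation=cv2.INTER_CUBIC)
cv2.imwrite('pics/c1.png',a[:,:,::-1])
E
```

```text
unit ((563.95556640625, 105.95863342285156), (177.22267150878906, 296.81597900390625), 0.0828627273440361)
button [316.16216216 201.5       ] 74 [[0.54353008 0.01175693 0.097     ]]
lug [261.36 188.79] 100 [[0.58317104 0.18480248 0.105     ]]
dial (array([267.68581081, 193.59797297]), 296) [[0.56866792 0.16584513 0.093     ]]
tin [324.32967033 175.97802198] 182 [[ 0.62354117 -0.01391438  0.109     ]]
button side [304.72727273 186.29090909] 55 [[0.54714456 0.01159581 0.097     ]]
```

View pics/c1.png

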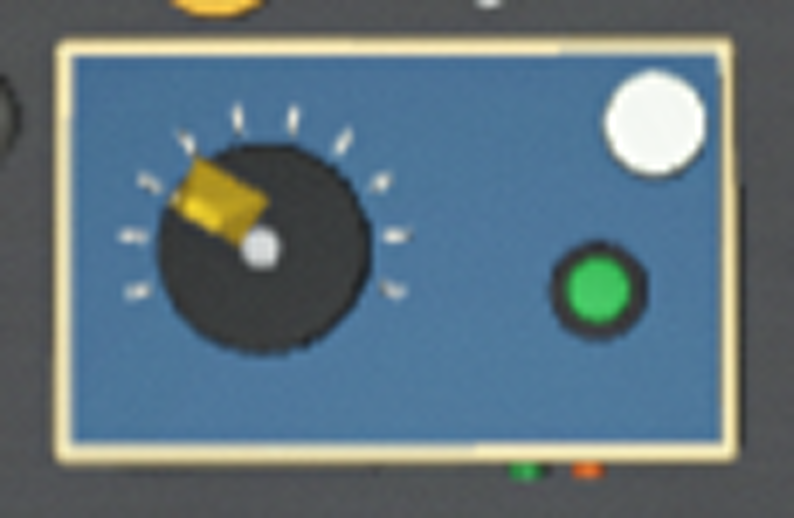

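View 3 (crop) shows the unit square to the world. The lug's radial line points at the third tick, px (186,142), which is stop 2 at 60° from +x. The target is stop 6, at −36°. Next I'll plan the shift to a hover behind the lug's push face.

```bash
cat > plan.py <<'E'
import sys,numpy as np
from cell import *
from scipy.spatial.transform import Rotation as Ro
def plan(x,y,z,az,n=None,step=.047,rmax=8.5,nmax=20):
    """tool-axis rows (deg, cm) from the measured pose to a tool-down pose, tool x at azimuth az deg"""
    s=sense();p=np.array(s['eef_pos']);R=Ro.from_rotvec(s['ee_rot'])
    a=np.radians(az);T=Ro.from_matrix(np.array([[np.cos(a),np.sin(a),0],[np.sin(a),-np.cos(a),0],[0,0,-1]]))
    d=np.array([x,y,z])-p; w=(R.inv()*T).as_rotvec(degrees=True)
    n=n or max(1,int(np.ceil(max(np.linalg.norm(d)/step,np.linalg.norm(w)/rmax))))
    print('t',round(s['t'],2),'at',p.round(4),'az',np.degrees(np.arctan2(*R.as_matrix()[1::-1,0])).round(1),'F',np.round(s['ft_force'],1),'n',n)
    for i in range(min(n,nmax)):
        print(np.r_[(w/n).round(1),(R.inv().apply(d/n)*100).round(2)].tolist()); R=R*Ro.from_rotvec(w/n,degrees=True)
if __name__=='__main__': plan(*map(float,sys.argv[1:5]),n=int(sys.argv[5]) if len(sys.argv)>5 else None)
E
python3 plan.py .553 .208 .19 60
```

```text
t 0.1 at [ 0.2377 -0.6042  0.2176] az -68.5 F [-0.7  0.1  0.9] n 19
[-0.0, 0.0, -6.8, -3.37, -3.11, 0.15]
[-0.0, 0.0, -6.8, -2.98, -3.48, 0.15]
[-0.0, 0.0, -6.8, -2.55, -3.81, 0.15]
[-0.0, 0.0, -6.8, -2.08, -4.09, 0.15]
[-0.0, 0.0, -6.8, -1.59, -4.3, 0.15]
[-0.0, 0.0, -6.8, -1.07, -4.46, 0.15]
[-0.0, 0.0, -6.8, -0.54, -4.55, 0.15]
[-0.0, 0.0, -6.8, 0.0, -4.59, 0.15]
[-0.0, 0.0, -6.8, 0.54, -4.55, 0.15]
[-0.0, 0.0, -6.8, 1.08, -4.46, 0.15]
[-0.0, 0.0, -6.8, 1.59, -4.3, 0.15]
[-0.0, 0.0, -6.8, 2.09, -4.08, 0.15]
[-0.0, 0.0, -6.8, 2.56, -3.81, 0.15]
[-0.0, 0.0, -6.8, 2.99, -3.48, 0.15]
[-0.0, 0.0, -6.8, 3.38, -3.1, 0.15]
[-0.0, 0.0, -6.8, 3.72, -2.69, 0.15]
[-0.0, 0.0, -6.8, 4.01, -2.23, 0.15]
[-0.0, 0.0, -6.8, 4.24, -1.74, 0.15]
[-0.0, 0.0, -6.8, 4.42, -1.23, 0.15]
```

```bash
python3 -m creep '[[[0,0,-6.8,-3.4,-3.1,0,1],[0,0,-6.8,-3,-3.5,0,1],[0,0,-6.8,-2.5,-3.8,0,1],[0,0,-6.8,-2.1,-4.1,0,1],[0,0,-6.8,-1.6,-4.3,0,1]]]' 20
python3 -m creep '[[[0,0,-6.8,-1.1,-4.5,0,1],[0,0,-6.8,-0.5,-4.6,0,1],[0,0,-6.8,0,-4.6,0,1],[0,0,-6.8,0.5,-4.6,0,1],[0,0,-6.8,1.1,-4.5,0,1]]]'
python3 plan.py .553 .208 .19 60
```

```text
t: 0.6
eef_pos: [0.3156, -0.3885, 0.2132]
ee_rot: [3.003, -0.919, -0.012]
ft_force: [1.6, -0.7, 0.2]
gripper_width: 0.616
t: 1.1
eef_pos: [0.3947, -0.1616, 0.2123]
ee_rot: [-3.14, -0.037, 0.013]
ft_force: [1.3, 0.2, -0.1]
gripper_width: 0.188
t 1.1 at [ 0.3947 -0.1616  0.2123] az 1.3 F [ 1.3  0.2 -0.1] n 9
[-0.0, 0.0, -6.5, 1.86, -4.06, 0.24]
[-0.0, 0.0, -6.5, 2.31, -3.83, 0.24]
[-0.0, 0.0, -6.5, 2.73, -3.54, 0.24]
[-0.0, 0.0, -6.5, 3.11, -3.21, 0.24]
[-0.0, 0.0, -6.5, 3.45, -2.84, 0.24]
[-0.0, 0.0, -6.5, 3.75, -2.43, 0.24]
[-0.0, 0.0, -6.5, 4.0, -1.98, 0.24]
[-0.0, 0.0, -6.5, 4.2, -1.52, 0.24]
[-0.0, 0.0, -6.5, 4.35, -1.03, 0.25]
```

```bash
python3 -m creep '[[[0,0,-6.5,1.9,-4.1,0.1,1],[0,0,-6.5,2.3,-3.8,0.2,1],[0,0,-6.5,2.7,-3.5,0.2,1],[0,0,-6.5,3.1,-3.2,0.2,1],[0,0,-6.5,3.5,-2.8,0.2,1]]]'
python3 -m creep '[[[0,0,-6.5,3.8,-2.4,0.2,1],[0,0,-6.5,4,-2,0.2,1],[0,0,-6.5,4.2,-1.5,0.2,1],[0,0,-6.5,3.5,-1,0.2,1],[0,0,0,0,0,0,1]]]'
cat > look.py <<'E'
import sys; from h import *; from cell import *
n=sys.argv[1]
g=get_image('wrist');np.savez(n+'.npz',**g);cv2.imwrite('pics/'+n+'.png',g['image'][:,:,::-1])
E
python3 look.py w1; python3 plan.py .558 .204 .19 60
```

```text
t: 1.6
eef_pos: [0.4824, 0.0521, 0.2024]
ee_rot: [-2.993, -0.948, 0.013]
ft_force: [1.3, -0.0, 0.1]
gripper_width: 0.005
t: 2.1
eef_pos: [0.5449, 0.2239, 0.1909]
ee_rot: [-2.675, -1.63, 0.014]
ft_force: [-0.7, -0.4, -0.1]
gripper_width: 0.005
t 2.15 at [0.5447 0.2208 0.1907] az 62.5 F [-0.1 -0.8 -0.2] n 1
[-0.6, 0.4, 2.5, -0.88, 1.95, 0.05]
```

View pics/w1.png

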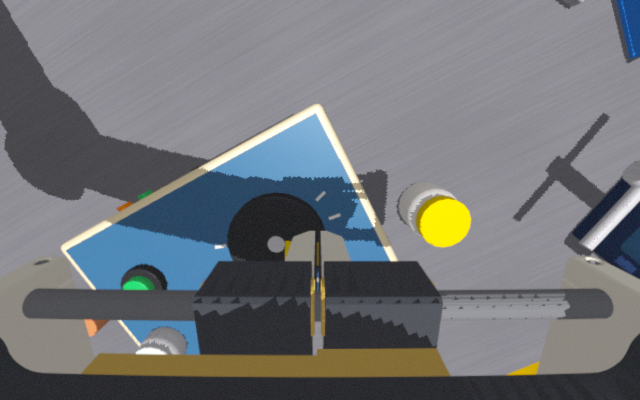

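The wrist view shows the shut tips at about px (318,240). The dial hub is at (277,243), the lug is mostly hidden behind the tips at (288,243), and the button is at (140,280). I'll check the axis against this view, then go to the hover.

```bash
python3 - <<'E'
from h import *
g=dict(np.load('w1.npz'))
print('cam',-g['R'].T@g['t'],'hub',ray(g,[277,243],.094),'btn',ray(g,[140,281],.097),'tin?',ray(g,[155,352],.109))
print('proj axis',proj(g,[.564,.166,.093]),'tip',proj(g,[.5447,.2208,.1907]),'unit corners',proj(g,[[.464,.266,.075],[.464,-.054,.075],[.664,.266,.075]]))
E
python3 -m creep '[[[-0.6,0.4,2.5,-0.9,1.9,0,1],[0,0,0,0,0,0,1]]]'
python3 plan.py .558 .204 .125 60
```

```text
cam [0.47985578 0.25913282 0.35791266] hub [[0.56451872 0.17058979 0.094     ]] btn [[0.53657909 0.027118   0.097     ]] tin? [[0.60909263 0.00084138 0.109     ]]
proj axis [[272.79901291 244.12686013]] tip [[310.89014338 245.76745858]] unit corners [[316.77000426 100.59636898]
 [ 52.01054713 246.36457459]
 [401.7159641  274.19100417]]
t: 2.35
eef_pos: [0.5583, 0.1992, 0.1895]
ee_rot: [2.724, 1.559, -0.004]
ft_force: [0.2, -0.9, 0.5]
gripper_width: 0.003
t 2.35 at [0.5583 0.1992 0.1895] az 59.6 F [ 0.2 -0.9  0.5] n 2
[0.0, 0.1, -0.2, 0.21, -0.14, 3.23]
[0.0, 0.1, -0.2, 0.2, -0.13, 3.23]
```

```bash
python3 -m creep '[[[0,0,-0.4,0.4,-0.4,3.2,1],[0,0,0,0,0,3.2,1],[0,0,0,0,0,0,1]]]'
python3 - <<'E'
from h import *; from cell import *
s=get_image('side');np.savez('s2.npz',**s)
t=get_image('top');np.savez('t2.npz',**t)
a=cv2.resize(s['image'][130:205,255:355],None,fx=4,fy=4,interpolation=cv2.INTER_CUBIC)
b=cv2.resize(t['image'][160:235,230:330],None,fx=4,fy=4,interpolation=cv2.INTER_CUBIC)
cv2.imwrite('pics/st2.png',np.hstack([a,b])[:,:,::-1])
E
python3 plan.py .557 .205 .101 60
```

```text
t: 2.65
eef_pos: [0.5596, 0.196, 0.1257]
ee_rot: [2.725, 1.545, -0.001]
ft_force: [-0.6, -0.7, -0.4]
gripper_width: 0.008
t 2.75 at [0.5619 0.1984 0.1295] az 59.2 F [ 0.2 -0.6 -0.2] n 1
[0.6, -0.1, -0.8, 0.31, -0.79, 2.84]
```

View pics/st2.png

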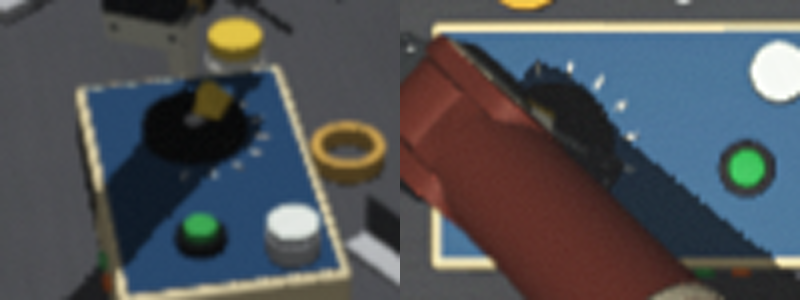

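The side crop shows the whole lug at (213,98), with the finger behind it at (190,70). In the top crop the arm hides the lug. The side camera can track the dial. I'll back off a little and descend.

```bash
python3 -m creep '[[[0.6,0,-0.8,0.3,-1,0.5,1],[0,0,0,0,0,1.2,1],[0,0,0,0,0,0.9,1],[0,0,0,0,0,0,1]]]'
python3 plan.py .559 .204 .101 60
```

```text
t: 3.15
eef_pos: [0.5568, 0.2075, 0.1065]
ee_rot: [-2.722, -1.568, -0.016]
ft_force: [-0.6, -0.4, -0.1]
gripper_width: 0.006
t 3.15 at [0.5568 0.2075 0.1065] az 59.9 F [-0.6 -0.4 -0.1] n 1
[0.3, -0.5, -0.1, -0.2, 0.36, 0.55]
```

```bash
python3 -m creep '[[[0.3,-0.5,0,-0.2,0.4,0.5,1],[0,0,0,0,0.4,0,1],[0,0,0,0,0,0,1]]]'
cat > st.py <<'E'
from cell import *; import numpy as np
from scipy.spatial.transform import Rotation as Ro
s=sense();R=Ro.from_rotvec(s['ee_rot']).as_matrix();d=s['eef_pos'][:2]-np.array([.564,.166]);az=np.arctan2(R[1,0],R[0,0])
u=R[:2,0]/np.linalg.norm(R[:2,0]);v=R[:2,1]
print('t %.2f z %.4f az %.1f along x %.1f, along y %.1f mm; Ftool'%(s['t'],s['eef_pos'][2],np.degrees(az),1e3*d@u,1e3*d@v),np.round(R.T@s['ft_force'],1))
E
python3 st.py;python3 -m creep '[[[0,0,0,0,0.3,0,1]]]'|grep -A0 force;python3 st.py;python3 -m creep '[[[0,0,0,0,0.3,0,1]]]'>/dev/null;python3 st.py
```

```text
t: 3.45
eef_pos: [0.5637, 0.2015, 0.1011]
ee_rot: [2.722, 1.569, -0.0]
ft_force: [-0.6, -1.6, -0.5]
gripper_width: 0.002
t 3.45 z 0.1011 az 59.9 along x 30.6, along y -18.0 mm; Ftool [-1.6  0.3  0.5]
ft_force: [-0.5, 0.2, 0.3]
t 3.55 z 0.1012 az 59.9 along x 30.7, along y -15.1 mm; Ftool [-0.  -0.6 -0.3]
t 3.65 z 0.1012 az 59.9 along x 30.8, along y -13.6 mm; Ftool [-0.6 -4.7 -2.3]
```

```bash
python3 -m creep '[[[0,0,4,0.1,0.22,0,1]]]'>/dev/null;python3 st.py;python3 -m creep '[[[0,0,4,0.1,0.22,0,1]]]'>/dev/null;python3 st.py;python3 -m creep '[[[0,0,4,0.1,0.22,0,1]]]'>/dev/null;python3 st.py;python3 -m creep '[[[0,0,2,0.05,0.11,0,1]]]'>/dev/null;python3 st.py
```

```text
t 3.75 z 0.1012 az 55.9 along x 30.4, along y -15.9 mm; Ftool [-2.6 -5.6 -2.4]
t 3.85 z 0.1013 az 51.8 along x 29.9, along y -18.7 mm; Ftool [-2.4 -4.2 -2.5]
t 3.95 z 0.1013 az 47.7 along x 29.1, along y -21.4 mm; Ftool [-1.5 -4.7 -2.3]
t 4.05 z 0.1014 az 45.7 along x 28.5, along y -23.2 mm; Ftool [-1.2 -2.5 -0.5]
```

```bash
for i in 1; do python3 -m creep '[[[0,0,0,0.1,0.5,0,1]]]'>/dev/null;python3 st.py;python3 -m creep '[[[0,0,0,0.1,0.5,0,1]]]'>/dev/null;python3 st.py;python3 -m creep '[[[0,0,0,0.1,0.5,0,1]]]'>/dev/null;python3 st.py; done
```

```text
t 4.15 z 0.1014 az 45.9 along x 29.1, along y -21.5 mm; Ftool [-2.2 -8.9 -2.1]
t 4.25 z 0.1014 az 46.1 along x 29.5, along y -20.1 mm; Ftool [-3.6 -7.6 -3.9]
t 4.35 z 0.1015 az 46.3 along x 30.2, along y -17.8 mm; Ftool [-0.7 -1.3  0.6]
```

```bash
cat > lug.py <<'E'
from h import *; from cell import *
def lug(g):
    c,n=cen(mask(g,(16,110,40),(36,255,255),(293,145,325,172))); p=ray(g,c,.103)[0][:2]-[.564,.166]
    return c.round(1),n,(1e3*p).round(1),np.degrees(np.arctan2(p[1],p[0])).round(1)
if __name__=='__main__':
    import sys
    for f in ['side0','s2']: print(f,lug(dict(np.load(f+'.npz'))))
    g=get_image('side');print('now',lug(g))
    cv2.imwrite('pics/%s.png'%sys.argv[1],cv2.resize(g['image'][130:205,255:355],None,fx=6,fy=6,interpolation=cv2.INTER_CUBIC)[:,:,::-1])
E
python3 lug.py s3; python3 st.py
```

```text
side0 (array([307.5, 155. ]), 69, array([21.4, 17.2]), np.float64(38.7))
s2 (array([307.2, 155. ]), 66, array([20.5, 17.6]), np.float64(40.7))
now (array([308.1, 155.3]), 67, array([23.2, 15.1]), np.float64(33.0))
t 4.40 z 0.1011 az 46.2 along x 30.6, along y -16.8 mm; Ftool [-1.6 -4.8 -0.7]
```

View pics/s3.png

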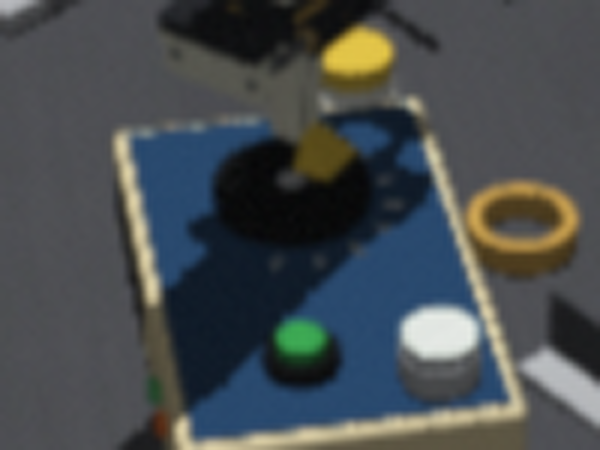

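The side crop shows the finger at px (290,120) pressing the lug at (325,150). The lug has moved about 7° and has not clicked yet, so I'll keep pushing.

```bash
cat >> st.py <<'E'
from lug import lug
r=lug(get_image('side'));print('   lug angle ~',(r[3]+19.5).round(1),r[1])
E
python3 -m creep '[[[0,0,0,0.1,0.5,0,1]]]'>/dev/null;python3 st.py;python3 -m creep '[[[0,0,0,0.1,0.5,0,1]]]'>/dev/null;python3 st.py;python3 -m creep '[[[0,0,0,0,0.5,0,1]]]'>/dev/null;python3 st.py
```

```text
t 4.50 z 0.1009 az 46.4 along x 31.1, along y -16.0 mm; Ftool [ 0.1 -3.8  1. ]
   lug angle ~ 49.6 68
t 4.65 z 0.1006 az 46.4 along x 32.4, along y -10.3 mm; Ftool [-2.3 -7.7 -5.9]
   lug angle ~ 36.6 73
t 4.80 z 0.1007 az 46.4 along x 32.3, along y -9.7 mm; Ftool [ -2.  -11.8  -3.8]
   lug angle ~ 36.6 73
```

Click 1 is done, with the lug at about 36°. On to click 2.

```bash
python3 -m creep '[[[0,0,6,0.1,0.4,0,1]]]'>/dev/null;python3 st.py;python3 -m creep '[[[0,0,6,0.1,0.5,0,1]]]'>/dev/null;python3 st.py;python3 -m creep '[[[0,0,4,0.1,0.5,0,1]]]'>/dev/null;python3 st.py;python3 -m creep '[[[0,0,0,0,0.5,0,1]]]'>/dev/null;python3 st.py
```

```text
t 4.95 z 0.1007 az 40.4 along x 32.0, along y -12.5 mm; Ftool [-3.4 -6.8 -3.8]
   lug angle ~ 36.6 73
t 5.10 z 0.1007 az 34.0 along x 31.5, along y -15.0 mm; Ftool [-2.5 -8.5 -0.9]
   lug angle ~ 36.1 72
t 5.25 z 0.1007 az 29.8 along x 31.3, along y -16.1 mm; Ftool [-3.1 -8.2 -1.3]
   lug angle ~ 32.4 75
t 5.40 z 0.1008 az 29.8 along x 31.5, along y -14.7 mm; Ftool [-1.4 -7.5 -0.6]
   lug angle ~ 31.2 71
```

```bash
python3 -m creep '[[[0,0,0,0,0.5,0,1]]]'>/dev/null;python3 st.py;python3 -m creep '[[[0,0,0,0,0.5,0,1]]]'>/dev/null;python3 st.py;python3 -m creep '[[[0,0,0,0,0.4,0,1]]]'>/dev/null;python3 st.py
```

```text
t 5.55 z 0.1005 az 29.8 along x 31.8, along y -13.9 mm; Ftool [-2.7 -9.8 -1.8]
   lug angle ~ 28.0 75
t 5.70 z 0.1003 az 30.0 along x 32.2, along y -14.2 mm; Ftool [-2.6 -9.4 -2.6]
   lug angle ~ 29.2 75
t 5.85 z 0.1002 az 30.2 along x 32.4, along y -14.4 mm; Ftool [-2.9 -8.7 -0.6]
   lug angle ~ 29.2 75
```

```bash
python3 -m creep '[[[0,0,0,0,0.6,0,1]]]'>/dev/null;python3 st.py;python3 -m creep '[[[0,0,0,0,0.6,0,1]]]'>/dev/null;python3 st.py
```

```text
t 6.00 z 0.1002 az 30.3 along x 32.4, along y -14.6 mm; Ftool [ -2.5 -10.3  -2.6]
   lug angle ~ 30.1 73
t 6.15 z 0.1000 az 30.5 along x 32.7, along y -14.7 mm; Ftool [ -3.3 -10.7  -2.8]
   lug angle ~ 31.8 72
```

```bash
python3 -m creep '[[[0,0,0,0,0.8,0,1]]]'>/dev/null;python3 st.py;python3 -m creep '[[[0,0,0,0,0.8,0,1]]]'>/dev/null;python3 st.py
```

```text
t 6.30 z 0.0996 az 30.7 along x 33.3, along y -13.8 mm; Ftool [  2.7 -13.8   6.7]
   lug angle ~ 28.6 76
t 6.45 z 0.0993 az 31.0 along x 33.7, along y -14.2 mm; Ftool [ -4.2 -14.6  -3.4]
   lug angle ~ 28.0 75
```

The force is rising because the finger lags the lug in yaw, so contact is at the inner corner, where the lever arm is small. I'll turn the finger ahead of the lug.

```bash
python3 -m creep '[[[0,0,7,-0.1,0.3,0,1]]]'>/dev/null;python3 st.py;python3 -m creep '[[[0,0,5,-0.1,0.4,0,1]]]'>/dev/null;python3 st.py;python3 -m creep '[[[0,0,0,0,0.5,0,1]]]'>/dev/null;python3 st.py
```

```text
t 6.60 z 0.0995 az 24.0 along x 32.7, along y -18.6 mm; Ftool [ 2.2 -4.4  1.9]
   lug angle ~ 30.0 76
t 6.75 z 0.0996 az 18.7 along x 31.5, along y -22.5 mm; Ftool [ 0.6 -8.4  3.5]
   lug angle ~ 32.5 73
t 6.90 z 0.0996 az 18.7 along x 31.6, along y -22.7 mm; Ftool [-3.6 -9.4  0.3]
   lug angle ~ 30.9 72
```

```bash
python3 -m creep '[[[0,0,0,0,0.7,0,1]]]'>/dev/null;python3 st.py;python3 -m creep '[[[0,0,0,0,0.7,0,1]]]'>/dev/null;python3 st.py;python3 -m creep '[[[0,0,0,0,0.7,0,1]]]'>/dev/null;python3 st.py
```

```text
t 7.05 z 0.0993 az 19.0 along x 32.1, along y -21.3 mm; Ftool [ -1.8 -13.3   1.7]
   lug angle ~ 29.0 76
t 7.20 z 0.0992 az 19.2 along x 33.2, along y -19.0 mm; Ftool [ 0.  -2.1  0.2]
   lug angle ~ 25.5 72
t 7.35 z 0.0986 az 19.2 along x 34.0, along y -12.7 mm; Ftool [ -2.8 -13.9  -0.3]
   lug angle ~ 14.1 73
```

Click 2 is done (lug about 12–14°). For click 3, I'll turn ahead first, then push.

```bash
python3 -m creep '[[[0,0,8,-0.2,0.2,-0.1,1]]]'>/dev/null;python3 -m creep '[[[0,0,8,-0.2,0.3,-0.1,1]]]'>/dev/null;python3 st.py;python3 -m creep '[[[0,0,4,0,0.6,0,1]]]'>/dev/null;python3 st.py;python3 -m creep '[[[0,0,0,0,0.7,0,1]]]'>/dev/null;python3 st.py;python3 -m creep '[[[0,0,0,0,0.7,0,1]]]'>/dev/null;python3 st.py
```

```text
t 7.60 z 0.1007 az 2.9 along x 29.9, along y -20.6 mm; Ftool [ 2.  -7.4  4.9]
   lug angle ~ 11.0 72
t 7.75 z 0.1008 az -1.4 along x 29.7, along y -20.3 mm; Ftool [ -1.8 -10.1   4. ]
   lug angle ~ 8.7 77
t 7.90 z 0.1011 az -1.4 along x 29.9, along y -19.8 mm; Ftool [ 0.  -7.1  1.5]
   lug angle ~ 8.0 76
t 8.05 z 0.1006 az -1.4 along x 31.8, along y -12.2 mm; Ftool [-2.7 -8.2 -0.7]
   lug angle ~ -6.7 78
```

Click 3 has snapped over. For click 4 I'll turn ahead first, then push one row at a time.

```bash
python3 st.py; python3 -m creep '[[[0,0,8,-0.1,0.2,0,1]]]'>/dev/null;python3 -m creep '[[[0,0,8,-0.2,0.3,0,1]]]'>/dev/null;python3 st.py;python3 -m creep '[[[0,0,6,0,0.5,0,1]]]'>/dev/null;python3 st.py;python3 -m creep '[[[0,0,0,0,0.6,0,1]]]'>/dev/null;python3 st.py
```

```text
t 8.10 z 0.1007 az -1.5 along x 31.7, along y -12.1 mm; Ftool [-1.6 -6.7 -1. ]
   lug angle ~ -8.6 77
t 8.35 z 0.1010 az -18.0 along x 29.7, along y -18.6 mm; Ftool [ 1.8 -8.9  5.2]
   lug angle ~ -9.5 77
t 8.50 z 0.1011 az -24.4 along x 29.4, along y -19.5 mm; Ftool [-3.9 -9.1  3.8]
   lug angle ~ -13.1 76
t 8.65 z 0.1015 az -24.6 along x 29.5, along y -19.2 mm; Ftool [ -2.5 -13.4   8.4]
   lug angle ~ -13.6 77
```

```bash
python3 -m creep '[[[0,0,0,0,0.6,0,1]]]'>/dev/null;python3 st.py
```

```text
t 8.80 z 0.1016 az -24.5 along x 31.2, along y -14.4 mm; Ftool [-0.7 -2.1 -0.1]
   lug angle ~ -22.7 76
```

```bash
python3 -m creep '[[[0,0,0,0,0,0,1]]]'>/dev/null;python3 st.py;python3 lug.py s4
```

```text
t 8.95 z 0.1014 az -24.7 along x 32.4, along y -11.8 mm; Ftool [-2.6 -3.7  1.1]
   lug angle ~ -29.1 76
side0 (array([307.5, 155. ]), 69, array([21.4, 17.2]), np.float64(38.7))
s2 (array([307.2, 155. ]), 66, array([20.5, 17.6]), np.float64(40.7))
now (array([309.6, 161.7]), 75, array([ 22. , -25.5]), np.float64(-49.2))
```

View pics/s4.png

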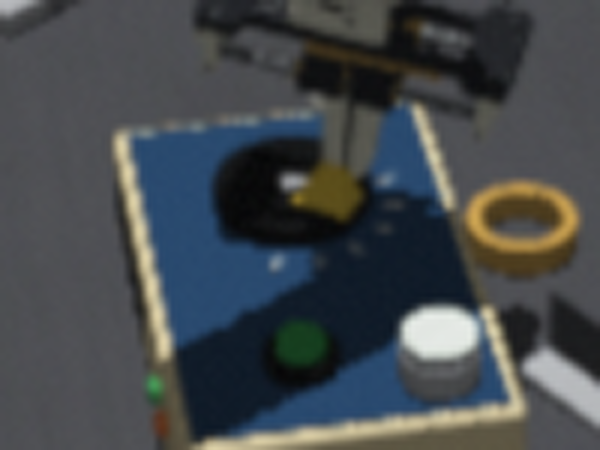

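The side crop shows the lug at px (330,193) pointing at the tick near (383,230), with the finger still touching. I'll back off, lift, and move over toward the button before verifying with the top camera.

```bash
python3 -m creep '[[[0,0,0,0,-0.8,0,1],[0,0,0,0,-0.4,-0.5,1],[0,0,0,0,0,-3,1],[0,0,0,0,0,-2,1],[0,0,0,0,0,0,1]]]'; python3 st.py; python3 plan.py .544 .011 .145 -24
```

```text
t: 9.55
eef_pos: [0.6093, 0.1541, 0.1567]
ee_rot: [-2.915, 0.66, 0.139]
ft_force: [0.2, -0.4, -0.2]
gripper_width: 0.007
t 9.55 z 0.1567 az -25.1 along x 46.0, along y -9.1 mm; Ftool [0.3 0.3 0.1]
   lug angle ~ -26.0 89
t 9.6 at [0.6085 0.154  0.1554] az -25.1 F [ 0.3  0.3 -0.2] n 4
[-1.8, 1.8, -0.4, 0.09, 3.92, -0.24]
[-1.8, 1.8, -0.4, 0.07, 3.93, -0.11]
[-1.8, 1.8, -0.4, 0.04, 3.93, 0.01]
[-1.8, 1.8, -0.4, 0.01, 3.93, 0.14]
```

```bash
python3 -m creep '[[[-1.8,1.8,-0.4,0.1,3.9,-0.2,1],[-1.8,1.8,-0.4,0.1,3.9,-0.1,1],[-1.8,1.8,-0.4,0,3.9,0,1],[-1.8,1.8,-0.4,0,3.6,0.1,1],[0,0,0,0,0,0,1]]]'
python3 - <<'E'
from h import *; from cell import *; from lug import lug
s=get_image('side');t=get_image('top');np.savez('t5.npz',**t);print(lug(s))
a=cv2.resize(s['image'][130:205,255:355],None,fx=4,fy=4,interpolation=cv2.INTER_CUBIC)
b=cv2.resize(t['image'][160:235,230:330],None,fx=4,fy=4,interpolation=cv2.INTER_CUBIC)
cv2.imwrite('pics/st5.png',np.hstack([a,b])[:,:,::-1])
E
python3 plan.py .544 .011 .12 -24
```

```text
t: 10.1
eef_pos: [0.5402, 0.0072, 0.1391]
ee_rot: [3.062, -0.645, -0.004]
ft_force: [-0.3, -0.5, -0.5]
gripper_width: 0.002
(array([307.1, 157.1]), 95, array([17.9,  4.5]), np.float64(14.1))
t 10.2 at [0.5431 0.0117 0.1398] az -23.6 F [ 0.5 -0.3 -0.5] n 1
[0.4, -0.1, 0.4, 0.11, 0.02, 1.98]
```

View pics/st5.png

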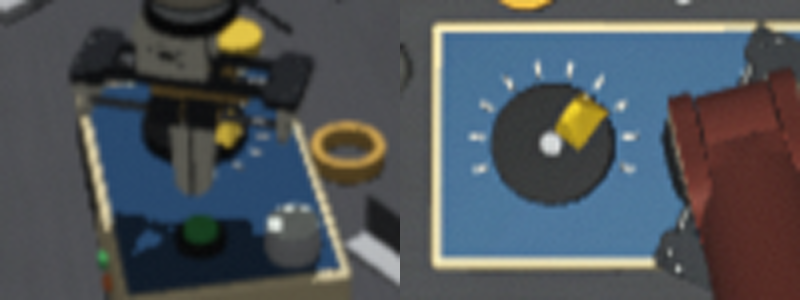

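In the top crop the lug's push edge runs (556,130)→(583,92), −36°, pointing at the tick at (599,81). That is stop 6, exactly four clicks on. Next is the button.

```bash
python3 - <<'E'
from h import *
for f in ['top0','t5']:
    g=dict(np.load(f+'.npz'));c=cen(mask(g,(18,120,80),(35,255,255),(245,178,290,215)))[0];p=ray(g,c,.105)[0][:2]-[.564,.166];print(f,np.degrees(np.arctan2(p[1],p[0])))
E
python3 -m creep '[[[0.4,0,0.4,0.1,0,2,1],[0,0,0,0,0,1.4,1],[0,0,0,0,0,0,1]]]'; python3 plan.py .544 .0115 .09 -24
```

```text
top0 44.44392954913902
t5 -55.311294056605945
t: 10.5
eef_pos: [0.547, 0.0155, 0.1045]
ee_rot: [-3.07, 0.645, -0.007]
ft_force: [-0.4, 0.0, 0.3]
gripper_width: 0.001
t 10.5 at [0.547  0.0155 0.1045] az -23.7 F [-0.4  0.   0.3] n 1
[-0.3, -0.2, 0.3, -0.12, 0.49, 1.45]
```

```bash
cat > z.py <<'E'
from cell import *; s=sense();print(round(s['t'],2),s['eef_pos'].round(4),s['ft_force'].round(1))
E
python3 -m creep '[[[0,0,0,-0.1,0.4,0.5,1]]]'>/dev/null;python3 z.py;python3 -m creep '[[[0,0,0,0,0,0.4,1]]]'>/dev/null;python3 z.py;python3 -m creep '[[[0,0,0,0,0,0.4,1]]]'>/dev/null;python3 z.py;python3 -m creep '[[[0,0,0,0,0,0.4,1]]]'>/dev/null;python3 z.py;python3 -m creep '[[[0,0,0,0,0,0.4,1]]]'>/dev/null;python3 z.py
```

```text
10.6 [0.5458 0.014  0.0997] [ 0.1 -0.1  0.3]
10.7 [0.5455 0.0138 0.0954] [-1.4 -1.5  2.2]
10.8 [0.5457 0.0138 0.0917] [-2.4  0.4  4.8]
10.9 [0.5458 0.0139 0.0907] [-10.6  -1.7  39.8]
11.0 [0.5458 0.0139 0.0908] [-9.9 -1.1 33.2]
```

The button bottomed out at z 0.0907, with force rising steeply to 33–40 N. Now I'll release, lift clear, and retreat so the top camera has a clear view.

```bash
python3 -m creep '[[[0,0,0,0,0,-0.8,1],[0,0,0,0,0,-2,1],[0,0,0,0,0,-4,1],[0,0,0,0,0,-4,1],[0,0,0,0,0,-2,1]]]'
python3 -m creep '[[[0,0,0,1,4,0,1],[0,0,0,1,4,0,1],[0,0,0,1,4,0,1],[0,0,0,0,4,0,1],[0,0,0,0,4,0,1]]]'
python3 -m creep '[[[0,0,0,0,3,0,1],[0,0,0,0,0,0,1],[0,0,0,0,0,0,1]]]'
python3 - <<'E'
from h import *; from cell import *
t=get_image('top');s=get_image('side');np.savez('t6.npz',**t)
for f,g in [('0',dict(np.load('top0.npz'))),('6',t)]:
    c=cen(mask(g,(18,120,80),(35,255,255),(245,178,290,215)))[0];p=ray(g,c,.105)[0][:2]-[.564,.166];print(f,np.degrees(np.arctan2(p[1],p[0])))
    print(cen(mask(g,(45,120,50),(85,255,255),(305,190,330,212))),cen(mask(g,(0,0,190),(180,40,255),(312,165,335,190))),cen(mask(g,(20,120,80),(35,255,255),(205,165,233,190))),cen(mask(g,(3,100,80),(18,255,255),(340,188,362,207))))
b=cv2.resize(t['image'][100:260,140:460],None,fx=2,fy=2,interpolation=cv2.INTER_CUBIC)
a=cv2.resize(s['image'][110:235,230:400],None,fx=2,fy=2)
a=cv2.copyMakeBorder(a,0,0,0,b.shape[1]-a.shape[1],cv2.BORDER_CONSTANT)
cv2.imwrite('pics/end.png',np.vstack([b,a])[:,:,::-1])
E
```

```text
t: 11.5
eef_pos: [0.5448, 0.015, 0.2236]
ee_rot: [-3.071, 0.639, -0.011]
ft_force: [0.6, 1.3, -0.6]
gripper_width: 0.004
t: 12.0
eef_pos: [0.5011, -0.1766, 0.228]
ee_rot: [-3.067, 0.608, -0.044]
ft_force: [0.8, -0.5, -0.5]
gripper_width: 0.002
t: 12.3
eef_pos: [0.487, -0.2127, 0.2275]
ee_rot: [-3.067, 0.628, -0.048]
ft_force: [-0.1, 0.1, 1.0]
gripper_width: 0.002
0 44.44392954913902
(array([316.16216216, 201.5       ]), 74) (array([324.32967033, 175.97802198]), 182) (array([219.03555556, 175.48444444]), 225) (array([349.90140845, 197.09859155]), 71)
6 -55.29836333269716
(array([316.16216216, 201.5       ]), 74) (array([324.35675676, 175.94054054]), 185) (array([219.03555556, 175.48444444]), 225) (array([349.90140845, 197.09859155]), 71)
```

View pics/end.png

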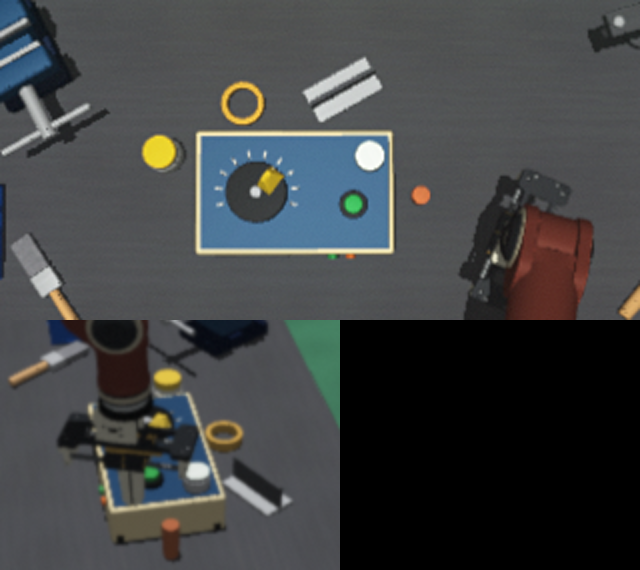

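The last view shows the lug at (271,180) still at stop 6 and the button up. The tin, jar, nozzle, ring and coupon haven't moved, and the arm is clear.

```bash
python3 -c "
from cell import *
print(sign_off())"
```

```text
the job is handed in; nothing more can be done
None
```

I pushed the dial clockwise by its lug from stop 2 to stop 6, four clicks. I then pressed the green button to its stop, let it come back up, moved the arm clear and handed the job in at about 12.4 s.

**Dial:** each of the four snaps showed in the side camera. At the end, the lug's push edge in the top view points at −36°, the tick for stop 6. The lug's centroid turned about 100° against the nominal 96°. That is off by 4°, but far from three clicks (72°) or five (120°). The dial did not move during the button press or the retreat.

**Button:** the fingertip stopped at z = 0.0907 m, against 0.091 m for fully down. The force rose steeply to 33–40 N there, well above the roughly 5 N needed. I took this as the fingertip's force on the button, not the gripper body. Afterwards the button's patch in the top view matched the first picture exactly.

**Everything else:** the tin, jar and nozzle are at the same pixels as at the start, to within 0.05 px. The ring, coupon and brush look unmoved, but I only checked them by eye. The hammer is mostly outside the last crop, and the arm only passed high above it.

**Along the way:** click 2 stalled at about 14 N because the finger was pressing near the axis. Turning the finger ahead of the lug fixed it.

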